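Set out glaze-dipped bottles for the kiln

TASK

Stand each glaze-dipped bottle upright in the middle of the place marked with its own colour: the blue, green and yellow ones on their setter discs, and the white one on the white ring of the ware board, in the gap between the two grey bottles, which must stay standing where they are. Set the bottles down gently, without dropping any, and let go of them all.

Things in the scene. Friction and masses are not known exactly. Their poses are not given: they have to be found in the camera images.
- blue_bottle: Loose bottle whose shoulder and neck are dipped in blue glaze, standing on the table, 140 mm tall, upright: foot 44 mm diameter, dark grey clay body swelling to 64 mm diameter (55 to 75 mm up), shoulder sloping in from 75 to 93 mm, straight round neck 28 mm diameter from 93 to 140 mm (grip here), closed top. 0.19 to 0.34 kg. Origin: centre of the underside, z up.
- green_bottle: Loose bottle whose shoulder and neck are dipped in green glaze, standing on the table, 140 mm tall, upright: foot 44 mm diameter, dark grey clay body swelling to 64 mm diameter (55 to 75 mm up), shoulder sloping in from 75 to 93 mm, straight round neck 28 mm diameter from 93 to 140 mm (grip here), closed top. 0.19 to 0.34 kg. Origin: centre of the underside, z up.
- yellow_bottle: Loose bottle whose shoulder and neck are dipped in yellow glaze, standing on the table, 140 mm tall, upright: foot 44 mm diameter, dark grey clay body swelling to 64 mm diameter (55 to 75 mm up), shoulder sloping in from 75 to 93 mm, straight round neck 28 mm diameter from 93 to 140 mm (grip here), closed top. 0.19 to 0.34 kg. Origin: centre of the underside, z up.
- white_bottle: Loose bottle whose shoulder and neck are dipped in white glaze, standing on the table, 140 mm tall, upright: foot 44 mm diameter, dark grey clay body swelling to 64 mm diameter (55 to 75 mm up), shoulder sloping in from 75 to 93 mm, straight round neck 28 mm diameter from 93 to 140 mm (grip here), closed top. 0.19 to 0.34 kg. Origin: centre of the underside, z up.
- blue_setter: Fixed round kiln setter on the table, a disc 100 mm diameter and 10 mm thick, blue with a bone-coloured centre spot 48 mm across. Origin: centre of the underside, z up; the bottle stands on its top, 10 mm above the origin.
- green_setter: Fixed round kiln setter on the table, a disc 100 mm diameter and 10 mm thick, green with a bone-coloured centre spot 48 mm across. Origin: centre of the underside, z up; the bottle stands on its top, 10 mm above the origin.
- yellow_setter: Fixed round kiln setter on the table, a disc 100 mm diameter and 10 mm thick, yellow with a bone-coloured centre spot 48 mm across. Origin: centre of the underside, z up; the bottle stands on its top, 10 mm above the origin.
- ware_board: Fixed dark wooden ware board on the table, 250 x 100 x 20 mm, long along its own x axis. Origin: centre of the underside, z up. Its top is 20 mm above the origin; there, right above the origin, a white painted ring (66 mm outside, 48 mm inside diameter) marks the free place between the two grey bottles.
- near_neighbour: Loose undipped grey bottle, same shape and size as the dipped ones, standing on the ware board about 77 mm from the white ring's centre towards the board's -x end, nearer the robot. Clear gap between the two grey bottles: 90 mm at their widest. Origin: centre of the underside, z up.
- far_neighbour: Loose undipped grey bottle, same shape and size as the dipped ones, standing on the ware board about 77 mm from the white ring's centre towards the board's +x end, farther from the robot. Clear gap between the two grey bottles: 90 mm at their widest. Origin: centre of the underside, z up.
Not all that is in view belongs to the job. Several things look just like the blue_setter: the one meant starts farthest to the robot's left.

How it is judged:
By the outcome, as a careful person would: the job done as asked, in the order asked, and still so for the second after the job is handed in, with the robot touching nothing.
It also fails if it takes over 102 s, if anything falls off the work surface, if the arm or the gripper's body presses on something with over 40 N, if the wrist force passes 120 N, or if a joint passes its speed limit or range.

ROBOT

A 7-joint arm with a two-finger parallel gripper is mounted at the origin on the work surface. World frame = base frame: x ahead of the robot, y to its left, z up, the work surface at z = 0. Lengths are in m, angles in rad, forces in N, time in s.
With the tool pointing down it reaches from about 0.35 to 0.9 m from the base axis. Payload 7.2 kg.
Tool frame: the origin (TCP) lies at the very end of the fingers, on their centre line; the grasp point (between the pads) lies 19 mm behind it; z points along the fingers, y is the line along which they close (so a half turn about z gives the same grasp; the last joint's range is limited). The gripper opens to 85 mm and grips with 20 to 120 N. Pads are 22 mm wide; open, the fingers measure 114 mm over their backs; the gripper's body (76 mm by 85 mm) begins 54 mm behind the grasp point. The pads swing forward as they close: fully open they stand 13 mm farther back than shut.
Start: joints at [-1.381, 0.411, -0.013, 1.596, 0.006, 1.134, -0.082], TCP at [0.159, 0.604, 0.231] pointing down, gripper open.
Joint ranges: [-2.95, 2.95], [-0.29, 1.99], [-1.47, 1.44], [0.14, 2.54], [-1.03, 4.17], [0.13, 1.85], [-2.86, 2.86]. Speed limits (rad/s): [2.39, 2.39, 3.01, 3.01, 3.14, 3.14, 3.14].

INTERFACE

Orientations are given as a unit quaternion [x, y, z, w].
In Python, from bench import env gives the robot as it stands.
- The arm moves only by the shell command python3 -m creep 'ROWS'. ROWS is text: rows parted by semicolons, each of 7 numbers parted by spaces: the turn, a rotation vector about the tool's x, y, z in rad, then the shift along the tool's x, y, z in mm, then the closure, from 0 (fully open) to 1 (shut). A call has 1 to 12 rows; each row shifts and turns the commanded pose from where the row before left it, along the tool's axes as they then stand; what a row does not reach is not made up. A row lasts 1/12 s, in which the tool goes at most 41.7 mm and 7.16 degrees, less where a joint would pass 70% of its speed; a pose out of reach is approached as far as the arm can. A call with a gripper value outside its range is refused whole. The fingers move at their own pace and stop on an object; the grip force is fixed at half the most. Time passes only in rows, so rows that do not move let the fingers close. It gives the time, the measured TCP pose, the force, the opening and the grip force at its end, in the units of the state.
- env.observe(): the state, without advancing time (a new reading comes with each control period).
- env.get_image(name): name is "scene" or "top" or "wrist"; returns (picture, depth): 400x640x3 uint8, red, green, blue; 400x640 float32, m along the optical axis (not along the pixel's ray), 0 where there is no reading.
- env.camera_info(name): a dict with "fx", "fy", "cx", "cy" (pixels), "eye" and "rotation" of the camera in the world. Camera axes: x right, y up, looking along -z (the intrinsics and any distortion apply to the point x, -y, -z); pixel columns grow to the right and rows downward; lengths in m; the calibration is good to about 2 mm. A picture is of the moment at which its call begins: read the wrist's pose just before it. camera_info takes no time and is no camera call; for the wrist camera it gives the pose at the moment of the call.
- env.finish_job(): hands the job in; it is judged then, once.
Trained networks look in the newest picture that a camera, given by its name, has taken for a name from the list of things; names that differ only in an ending like _2 or _b are one class to them, and where a whole thing is asked for, a point or a joint stands for the part that bears it (a point fixed in the world has none). Each returns a list of dicts, best first, with "conf" (0 to 1); they miss things now and then, are a little off and sometimes report something else, mostly with a low value. They report only what shows in the picture. A call takes as long as a camera call. They do not tell look-alikes from the thing itself.
- env.find_in(camera, label): "xy" ([column, row] in pixels, amid what is visible of it).
- env.spot_point(camera, label): "xy" ([column, row] in pixels: a listed point, or the origin of a listed thing).
The state is a dict: "t": time; "q": joint angles; "qvel": joint speeds; "tau": joint torques, N m; "eef_pos": TCP position; "ee_rot": TCP orientation; "wrist_force": force on the tool from outside, world axes, zero at the start; "torque": the same for the moment, N m; "width": finger opening in m; "grip_force": force on a finger pad.
Only numpy, scipy, OpenCV 4.12 (cv2) and the standard library are available. Lean on these libraries where they do the work, as an engineer would, in place of code of your own. Each camera call takes 0.05 s, during which the arm holds its last target. There are 200 camera calls.

## Working session

There is one attempt and no reset: what is moved stays moved. The work goes in short steps, Python scripts to look and compute and a shell command to move; the robot and the scene stay as the last step left them, time stands still between calls to the robot, and variables do not carry over. Pictures are saved under pics/ and viewed, at most 14 in all, crops included, and the job is handed in when it is done.

```bash
ls; mkdir -p pics; python3 - <<'E'
from bench import env
import cv2
for n in ("scene","top"):
    im,d=env.get_image(n); cv2.imwrite(f"pics/{n}0.png",im[:,:,::-1])
    c=env.camera_info(n); print(n,c)
    for l in ["blue_bottle","green_bottle","yellow_bottle","white_bottle","blue_setter","green_setter","yellow_setter","ware_board","near_neighbour","far_neighbour"]:
        print(l,[( [round(float(v)) for v in r["xy"]],round(float(r["conf"]),2)) for r in env.spot_point(n,l)][:5])
s=env.observe(); print(s)
E
```

```text
pics
scene {'fx': 462.3335288942308, 'fy': 462.3335288942308, 'cx': 314.0047828937988, 'cy': 194.099403923509, 'eye': array([ 1.61590822, -0.33592817,  0.78656702]), 'rotation': array([0.37175328, 0.29574939, 0.56509219, 0.67453882])}
blue_bottle [([338, 199], 0.97)]
green_bottle [([253, 213], 0.91)]
yellow_bottle [([380, 196], 0.91)]
white_bottle [([298, 203], 0.97), ([456, 198], 0.53)]
blue_setter [([265, 236], 0.92), ([160, 212], 0.72), ([199, 235], 0.58), ([211, 202], 0.56)]
green_setter [([381, 227], 0.58)]
yellow_setter [([324, 226], 0.6)]
ware_board [([458, 200], 0.68)]
near_neighbour [([453, 178], 0.84)]
far_neighbour [([465, 210], 0.85)]
top {'fx': 478.9058322679603, 'fy': 478.9058322679603, 'cx': 315.4260302833323, 'cy': 196.27158644592066, 'eye': array([ 0.35592771, -0.11843022,  1.32863777]), 'rotation': array([ 0.0514484 , -0.05582537, -0.7000308 ,  0.71006582])}
blue_bottle [([281, 222], 0.95)]
green_bottle [([376, 224], 0.56)]
yellow_bottle [([234, 223], 0.74)]
white_bottle []
blue_setter [([470, 238], 0.93), ([362, 174], 0.8), ([429, 184], 0.64), ([421, 238], 0.56)]
g
[... 198 characters left out ...]
71], 0.96)]
{'t': 1.1, 'q': array([-1.38118929,  0.41109694, -0.01266198,  1.59618474,  0.00561842,
        1.13425989, -0.08216545]), 'qvel': array([-0.00047084,  0.00113519, -0.00102959, -0.00110099, -0.00066898,
        0.0023685 ,  0.00044643]), 'tau': array([ 5.97501185e-04, -6.00418711e+01,  6.81255888e-01, -2.99745512e+01,
        1.39134598e-02,  1.95998189e-03, -4.14501517e-05]), 'eef_pos': array([0.15939379, 0.60436105, 0.23130586]), 'ee_rot': array([1.28538536e-01, 9.91704514e-01, 4.24147843e-05, 1.79647238e-05]), 'wrist_force': array([ 0.396885  , -0.19712691,  0.06652912]), 'torque': array([ 0.06916131, -0.02995346, -0.05494901]), 'grip_force': 0.0, 'width': 0.08566308273169412}
```

View pics/scene0.png

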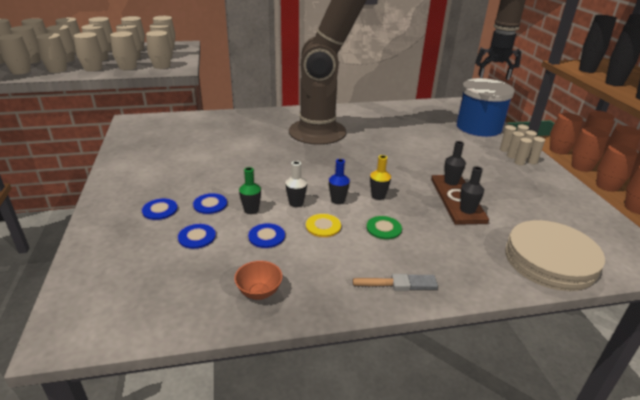

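View pics/top0.png

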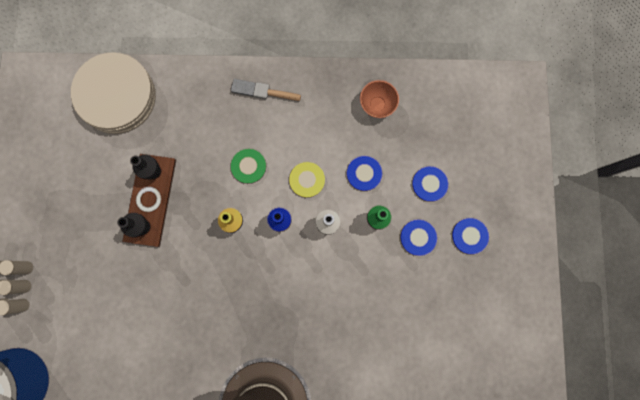

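The scene view shows four dipped bottles: green (250,190), white (296,185), blue (340,182) and yellow (380,178). The yellow setter is at (324,225), the green setter at (384,227), and the ware board with two grey bottles at (460,195). The blue pail and the yellow and white glaze colours elsewhere are distractors.

The four look-alikes for blue_setter, in top-view pixels, are (365,173), (430,184), (419,238) and (470,236). Robot left (+y) is image left, so (365,173) should be the one meant, at scene (265,236). I'll check this metrically and with a crop.

```bash
cat > h.py <<'E'
from bench import env
import numpy as np, cv2
from scipy.spatial.transform import Rotation as R
def cam(n):
    c=env.camera_info(n); return c,R.from_quat(c["rotation"]).as_matrix(),np.array(c["eye"])
def rays(n,px,ci=None):
    c,M,e=ci or cam(n); px=np.atleast_2d(px).astype(float)
    return e,np.c_[(px[:,0]-c["cx"])/c["fx"],-(px[:,1]-c["cy"])/c["fy"],-np.ones(len(px))]@M.T
def deproj(n,px,z,ci=None):
    e,d=rays(n,px,ci); return e+d*np.asarray(z).reshape(-1,1)
def onplane(n,px,h,ci=None):
    e,d=rays(n,px,ci); return e+d*((h-e[2])/d[:,2])[:,None]
def tri(n1,p1,n2,p2,c1=None,c2=None):
    e1,d1=rays(n1,p1,c1); e2,d2=rays(n2,p2,c2)
    A=np.c_[d1[0],-d2[0]]; s=np.linalg.lstsq(A,e2-e1,rcond=None)[0]
    a,b=e1+s[0]*d1[0],e2+s[1]*d2[0]; return (a+b)/2,np.linalg.norm(a-b)
def mask(im,col):
    h=cv2.cvtColor(im,cv2.COLOR_RGB2HSV); H,S,V=[h[...,i].astype(int) for i in range(3)]
    return {"blue":(abs(H-118)<12)&(S>150)&(V>50),"green":(abs(H-65)<18)&(S>120)&(V>35),"yellow":(abs(H-27)<8)&(S>140)&(V>90),
            "white":(S<28)&(V>150)}[col].astype(np.uint8)
E
python3 - <<'E'
from h import *
np.set_printoptions(precision=4,suppress=True)
for n in ("top","scene"):
    im,d=env.get_image(n)
    for col in ("blue","green","yellow","white"):
        k,lab,st,ce=cv2.connectedComponentsWithStats(mask(im,col))
        for i in range(1,k):
            if st[i,4]<40: continue
            v,u=np.nonzero((lab==i)&(d>0)); P=deproj(n,np.c_[u,v],d[v,u])
            m=np.median(P[:,2]); lo,hi=P[:,:2].min(0),P[:,:2].max(0)
            if abs(P[:,:2]).max()>1: continue
            ctr=(lo+hi)/2
            hp=P[P[:,2]>0.095]
            print(n,col,st[i,:5],"z5,50,95",np.percentile(P[:,2],[5,50,95]),"box ctr",ctr,hi-lo, "neck",hp.mean(0) if len(hp)>5 else "")
for t,s in [((365,173),(265,236)),((430,184),(199,235)),((419,238),(211,202)),((470,236),(160,210))]:
    print(t,*tri("top",t,"scene",s))
im,_=env.get_image("top"); cv2.imwrite("pics/crop1.png",cv2.resize(im[130:260,100:500,::-1],None,fx=2,fy=2,interpolation=2))
E
```

```text
top blue [347 157  35  33 625] z5,50,95 [0.0058 0.0105 0.0148] box ctr [ 0.6265 -0.2606] [0.0934 0.0961] neck 
top blue [413 167  35  34 624] z5,50,95 [0.0058 0.0104 0.0145] box ctr [ 0.5993 -0.4453] [0.0951 0.0967] neck 
top blue [268 208  23  23 379] z5,50,95 [0.0775 0.0866 0.1428] box ctr [ 0.4855 -0.0302] [0.0584 0.0579] neck [ 0.4829 -0.0313  0.1339]
top blue [453 219  35  35 661] z5,50,95 [0.0062 0.0104 0.0149] box ctr [ 0.4536 -0.5527] [0.0942 0.0966] neck 
top blue [401 220  35  35 665] z5,50,95 [0.0061 0.0106 0.0148] box ctr [ 0.4488 -0.4091] [0.0941 0.096 ] neck 
top blue [   0  349   48   51 1675] z5,50,95 [0.0148 0.0728 0.1311] box ctr [0.0778 0.6153] [0.1265 0.0937] neck [0.0924 0.5892 0.1166]
top green [231 150  34  33 599] z5,50,95 [0.0062 0.0106 0.0151] box ctr [0.6412 0.0669] [0.0938 0.0939] neck 
top green [368 206  22  23 368] z5,50,95 [0.0768 0.0866 0.1416] box ctr [ 0.4949 -0.2916] [0.0584 0.0567] neck [ 0.4929 -0.2898  0.1308]
top yellow [218 209  24  23 406] z5,50,95 [0.0762 0.0866 0.1419] box ctr [0.4815 0.0991] [0.0585 0.061 ] neck [0.4796 0.0965 0.1305]
top 
[... 2381 characters left out ...]
ellow [370 155  21  27 319] z5,50,95 [0.0726 0.0876 0.1371] box ctr [0.3676 0.1278] [0.2954 0.1204] neck [0.491  0.0945 0.1202]
scene yellow [306 214  35  23 503] z5,50,95 [0.0039 0.0079 0.0105] box ctr [ 0.6006 -0.1012] [0.1154 0.0979] neck 
scene white [287 178  12  10  87] z5,50,95 [0.0736 0.0813 0.092 ] box ctr [ 0.4985 -0.1714] [0.0271 0.0306] neck 
scene white [393 274  16  12 164] z5,50,95 [0.0153 0.0182 0.0202] box ctr [0.8631 0.033 ] [0.044 0.036] neck 
(365, 173) [ 0.6275 -0.2655  0.002 ] 0.0020979979224449385
(430, 184) [ 0.5982 -0.4439  0.0057] 0.005570251272672965
(419, 238) [ 0.4461 -0.4106  0.0071] 0.003842994651762867
(470, 236) [ 0.4541 -0.5558 -0.0005] 0.0010768140311007562
```

View pics/crop1.png

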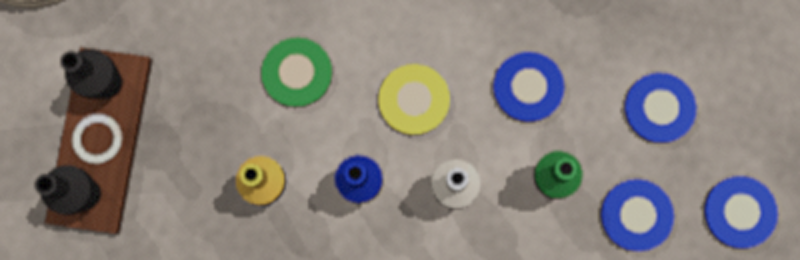

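The crop shows the blue setters at crop pixels (528,87), (660,107), (638,215) and (741,212). The leftmost, at (528,87), is at y=-0.262 while the others are at y<-0.40, so it is the blue_setter. Now I'll move above the blue bottle. The current yaw already aligns tool y with the board's y axis, so I'll keep it.

```bash
python3 -m creep '0 0 0 -20 -22 -2 0;0 0 0 -20 -22 -2 0;0 0 0 -20 -22 -2 0;0 0 0 -20 -22 -2 0;0 0 0 -20 -22 -2 0;0 0 0 -20 -22 -2 0;0 0 0 -20 -22 -2 0;0 0 0 -20 -22 -2 0;0 0 0 -20 -22 -2 0;0 0 0 -20 -22 -2 0;0 0 0 -20 -22 -2 0;0 0 0 -20 -22 -2 0'
python3 -m creep '0 0 0 -20 -22 -2 0;0 0 0 -20 -22 -2 0;0 0 0 -20 -22 -2 0;0 0 0 -20 -22 -2 0;0 0 0 -20 -22 -2 0;0 0 0 -20 -22 -2 0;0 0 0 -20 -22 -2 0;0 0 0 -20 -22 -2 0;0 0 0 -15 -22 -2 0;0 0 0 -10 -12 -2 0;0 0 0 0 0 0 0;0 0 0 0 0 0 0'
python3 - <<'E'
from h import *
np.set_printoptions(precision=4,suppress=True)
s=env.observe(); c,M,e=cam("wrist"); T=R.from_quat(s["ee_rot"]).as_matrix()
print(s["t"],s["eef_pos"],T,c,"cam in tool",T.T@(e-s["eef_pos"]),T.T@M)
im,d=env.get_image("wrist"); cv2.imwrite("pics/w1.png",im[:,:,::-1])
for l in ["blue_bottle","white_bottle","yellow_bottle","yellow_setter","green_setter","blue_setter"]:
    for f in (env.find_in,env.spot_point): print(l,[(r["xy"],r["conf"]) for r in f("wrist",l)][:3])
E
```

```text
t: 2.25
eef_pos: [0.3246, 0.2865, 0.2556]
ee_rot: [0.128, 0.992, 0.0, 0.0]
wrist_force: [0.7, -0.1, 0.2]
width: 0.0858
grip_force: 0.0
t: 3.25
eef_pos: [0.4496, 0.0372, 0.2754]
ee_rot: [0.13, 0.992, 0.0, 0.0]
wrist_force: [-0.1, 0.8, -0.1]
width: 0.0853
grip_force: 0.0
3.25 [0.4496 0.0372 0.2754] [[-0.9664  0.2569  0.0002]
 [ 0.2569  0.9664  0.0003]
 [-0.0001  0.0004 -1.    ]] {'fx': 276.84182591997023, 'fy': 276.84182591997023, 'cx': 322.0962125970841, 'cy': 205.05930246073498, 'eye': array([0.3831, 0.0547, 0.4183]), 'rotation': array([-0.1081, -0.0839,  0.604 ,  0.7852])} cam in tool [ 0.0687 -0.0001 -0.1429] [[ 0.0005  0.9626  0.2709]
 [ 1.     -0.0003 -0.0009]
 [-0.0008  0.2709 -0.9626]]
blue_bottle [([279.6, 227.8], 0.76), ([100.7, 275.6], 0.62)]
blue_bottle [([287.2, 211.1], 0.71)]
white_bottle [([185.8, 243.0], 0.66)]
white_bottle [([207.5, 222.0], 0.94)]
yellow_bottle [([376.2, 195.0], 0.67)]
yellow_bottle [([365.3, 186.8], 0.95), ([540.4, 128.4], 0.18)]
yellow_setter [([263.5, 284.1], 0.65)]
yellow_setter [([263.8, 279.7], 0.64)]
green_setter [([370.5, 278.8], 0.58)]
green_setter [([368.6, 275.8], 0.74)]
blue_setter [([3.0, 273.3], 0.79), ([51.6, 243.6], 0.77), ([63.9, 317.7], 0.76)]
blue_setter [([54.5, 242.5], 0.76), ([80.0, 322.2], 0.65)]
```

View pics/w1.png

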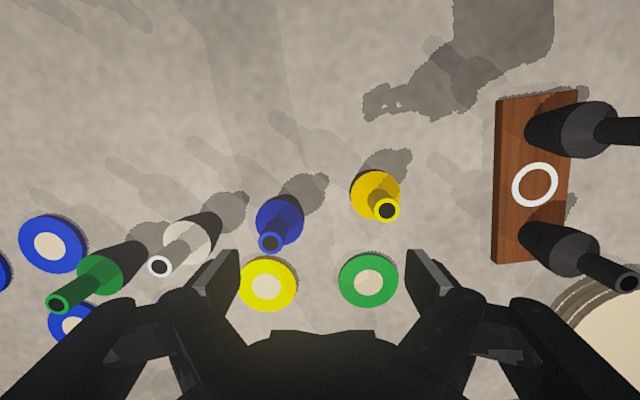

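The wrist picture shows the bottle tops at blue (270,242), yellow (387,211), white (160,266) and green (57,302). The yellow setter is at (266,285), the green setter at (368,280), the white ring at (535,184), and the grey necks are to its right. I'll measure from this view and triangulate with the top camera.

```bash
cat >> h.py <<'E'
SET={"blue":(.628,-.2615),"green":(.643,.0645),"yellow":(.602,-.101)}
BOT={"blue":(.485,-.031),"green":(.495,-.292),"yellow":(.482,.096),"white":(.48,-.16),"near":(.468,.355),"far":(.617,.316)}
def measure(n,skip=()):
    ci=cam(n); im,d=env.get_image(n); v,u=np.nonzero(d>0); P=deproj(n,np.c_[u,v],d[v,u],ci); out={}
    for k,b in BOT.items():          # neck tops: pixel centre of the top disc, then on the plane z=.14
        if k in skip: continue
        m=(np.hypot(*(P[:,:2]-b).T)<.035)&(P[:,2]>.134)&(P[:,2]<.148)
        if m.sum()<8: continue
        px=np.c_[u,v][m].astype(np.float32); c=cv2.minEnclosingCircle(P[m][:,:2].astype(np.float32))
        out["b_"+k]=(px.mean(0),onplane(n,px.mean(0),.14,ci)[0],np.median(P[m],0),m.sum())
    for k,b in SET.items():
        mk=mask(im,k); mk=(mk[v,u]>0)&(np.hypot(*(P[:,:2]-b).T)<.065)&(P[:,2]<.025)
        if mk.sum()<60: continue
        pts=np.c_[u,v][mk].astype(np.int32); hull=cv2.convexHull(pts); el=cv2.fitEllipse(hull)
        W=onplane(n,hull[:,0],.010,ci)[:,:2].astype(np.float32); c,r=cv2.minEnclosingCircle(W)
        out["s_"+k]=(np.array(el[0]),onplane(n,el[0],.010,ci)[0],np.array([*c,r]),mk.sum())
    mk=(mask(im,"white")[v,u]>0)&(np.hypot(P[:,0]-.543,P[:,1]-.335)<.055)&(P[:,2]>.012)&(P[:,2]<.03)
    if mk.sum()>60:
        hull=cv2.convexHull(np.c_[u,v][mk].astype(np.int32)); el=cv2.fitEllipse(hull)
        c,r=cv2.minEnclosingCircle(onplane(n,hull[:,0],.02,ci)[:,:2].astype(np.float32))
        out["ring"]=(np.array(el[0]),onplane(n,el[0],.02,ci)[0],np.array([*c,r]),mk.sum())
    return ci,out
E
python3 - <<'E'
from h import *
np.set_printoptions(precision=4,suppress=True)
res={n:measure(n) for n in ("wrist","top","scene")}
for n,(ci,o) in res.items():
    for k,r in o.items(): print(n,k,r[0].round(1),r[1][:2],r[2],r[3])
for k in res["wrist"][1]:
    for n in ("top","scene"):
        if k in res[n][1]: print(k,n,*tri("wrist",res["wrist"][1][k][0],n,res[n][1][k][0],res["wrist"][0],res[n][0]))
E
```

```text
wrist b_blue [270.5 241.9] [ 0.4846 -0.0292] [ 0.4845 -0.0291  0.1406] 510
wrist b_green [ 58.2 302.6] [ 0.4944 -0.2898] [ 0.4945 -0.2895  0.1403] 498
wrist b_yellow [385.8 209.9] [0.4808 0.0988] [0.4806 0.0987 0.1407] 541
wrist b_white [160.6 265. ] [ 0.48   -0.1557] [ 0.4799 -0.1552  0.1404] 518
wrist b_near [622.2 131.8] [0.4615 0.3365] [0.4604 0.3341 0.1413] 435
wrist b_far [602.1 270.7] [0.6123 0.3191] [0.6095 0.3161 0.141 ] 346
wrist s_green [367.3 280.5] [0.639  0.0656] [0.6401 0.0655 0.0509] 1849
wrist s_yellow [266.  284.1] [ 0.6025 -0.0989] [ 0.6037 -0.0994  0.0516] 1867
wrist ring [534.2 184.6] [0.5404 0.3354] [0.5412 0.3351 0.0335] 783
top b_blue [277.1 216.4] [ 0.4856 -0.0297] [ 0.486  -0.0294  0.1407] 96
top b_green [382.4 214.2] [ 0.4951 -0.2926] [ 0.4953 -0.2918  0.1402] 98
top b_white [328.3 219.2] [ 0.4806 -0.1574] [ 0.4807 -0.1568  0.1406] 94
top b_near [129.2 223.8] [0.462  0.3368] [0.4608 0.3349 0.1407] 30
top b_far [141.  164.4] [0.613  0.3178] [0.611  0.3166 0.1397] 25
top s_blue [363.9 172.9] [ 0.6261 -0.2604] [ 0.6264 -0.2606  0.0487] 619
top s_green [247.9 1
[... 1089 characters left out ...]
yellow scene [0.4824 0.0994 0.1354] 0.00025894342479353865
b_white top [ 0.4808 -0.1574  0.1376] 8.860496297625884e-05
b_white scene [ 0.4815 -0.1583  0.1359] 0.0007260560116028245
b_near top [0.4619 0.3371 0.1394] 0.00045197887090970163
b_near scene [0.4636 0.3452 0.1335] 0.0030194612668379165
b_far top [0.6125 0.3182 0.1403] 0.0014161799346754645
b_far scene [0.618  0.3263 0.1338] 0.0018878803366453368
s_green top [0.6429 0.0661 0.004 ] 0.0006909115117442416
s_green scene [0.6426 0.0651 0.0037] 0.0014872892557142145
s_yellow top [ 0.5923 -0.0867  0.0356] 0.008594633902088875
s_yellow scene [ 0.6058 -0.1015  0.0038] 0.0005519085171212282
ring top [0.5424 0.3379 0.0159] 0.0009928749086480315
```

```bash
python3 -m creep '0 0 0 -17 -18 8 0;0 0 0 -17 -18 8 0;0 0 0 -18 -19 8 0;0 0 0 0 0 15 0;0 0 0 0 0 15 0;0 0 0 0 0 15 0;0 0 0 0 0 0 0;0 0 0 0 0 0 0'
cat >> h.py <<'E'
def delta(target):
    s=env.observe(); T=R.from_quat(s["ee_rot"]).as_matrix(); p=np.array(s["eef_pos"])
    return s["t"],p.round(4),"tool shift mm",((T.T@(np.array(target)-p))*1000).round(1)
E
python3 - <<'E'
from h import *
np.set_printoptions(precision=4,suppress=True)
ci,o=measure("wrist")
for k,r in o.items(): print(k,r[0].round(1),r[1][:2],r[2],r[3])
print(*delta((.4855,-.0295,.102)))
E
```

```text
t: 4.72
eef_pos: [0.4854, -0.0289, 0.206]
ee_rot: [0.129, 0.992, -0.0, -0.001]
wrist_force: [-0.1, -0.9, 1.1]
width: 0.0856
grip_force: 0.0
b_blue [320.4 216.7] [ 0.4845 -0.0301] [ 0.4844 -0.03    0.1406] 928
b_green [ 33.8 299.5] [ 0.4942 -0.2896] [ 0.4942 -0.2893  0.1403] 897
b_yellow [481.8 171.3] [0.4808 0.0975] [0.4807 0.0972 0.1406] 1144
b_white [170.4 248.7] [ 0.4799 -0.1561] [ 0.4798 -0.1558  0.1404] 929
s_green [417.1 273.9] [0.6383 0.065 ] [0.6397 0.0634 0.0508] 1652
s_yellow [294.1 278.5] [ 0.6023 -0.0995] [ 0.6037 -0.0999  0.0513] 2852
ring [635.2 152.9] [0.5402 0.3362] [0.5411 0.3351 0.0334] 695
4.7667 [ 0.4859 -0.0289  0.2067] tool shift mm [  0.2  -0.7 104.7]
```

```bash
python3 -m creep '0 0 0 1 -1 15 0;0 0 0 0 0 20 0;0 0 0 0 0 20 0;0 0 0 0 0 20 0;0 0 0 0 0 15 0;0 0 0 0 0 10 0;0 0 0 0 0 4 0;0 0 0 0 0 0 0;0 0 0 0 0 0 1;0 0 0 0 0 0 1;0 0 0 0 0 0 1;0 0 0 0 0 0 1'
python3 -m creep '0 0 0 0 0 0 1;0 0 0 0 0 0 1;0 0 0 0 0 0 1;0 0 0 0 0 0 1;0 0 0 0 0 0 1;0 0 0 0 0 0 1'
```

```text
t: 5.77
eef_pos: [0.485, -0.0294, 0.103]
ee_rot: [0.128, 0.992, 0.0, 0.001]
wrist_force: [-0.3, -0.2, 0.6]
width: 0.0385
grip_force: 0.0
t: 6.27
eef_pos: [0.4849, -0.0297, 0.1029]
ee_rot: [0.129, 0.992, 0.0, 0.0]
wrist_force: [-1.1, -0.6, 6.1]
width: 0.0269
grip_force: 58.9
```

```bash
python3 -m creep '0 0 0 0 0 -5 1;0 0 0 0 0 -10 1;0 0 0 0 0 -20 1;0 0 0 0 0 -30 1;0 0 0 0 0 -30 1;0 0 0 0 0 -20 1;0 0 0 0 0 -5 1'
python3 -m creep '0 0 0 -8 -8 0 1;0 0 0 -16 -15 0 1;0 0 0 -16 -15 0 1;0 0 0 -16 -15 0 1;0 0 0 -16 -15 0 1;0 0 0 -16 -15 0 1;0 0 0 -8 -8 0 1;0 0 0 0 0 0 1;0 0 0 0 0 0 1'
python3 - <<'E'
from h import *
np.set_printoptions(precision=4,suppress=True)
ci,o=measure("wrist",("blue",))
for k,r in o.items(): print(k,r[0].round(1),r[1][:2],r[2],r[3])
im,_=env.get_image("wrist"); cv2.imwrite("pics/w2.png",im[:,:,::-1])
print(*delta((.6256,-.2605,.113)), env.observe()["grip_force"],env.observe()["wrist_force"])
E
```

```text
t: 6.85
eef_pos: [0.4861, -0.0297, 0.2261]
ee_rot: [0.129, 0.992, 0.001, 0.003]
wrist_force: [1.1, -0.3, -3.1]
width: 0.0268
grip_force: 59.3
t: 7.6
eef_pos: [0.5534, -0.1419, 0.2215]
ee_rot: [0.129, 0.992, 0.0, -0.001]
wrist_force: [-0.1, 0.1, -2.4]
width: 0.0268
grip_force: 59.4
b_green [129.9 190.7] [ 0.4952 -0.2914] [ 0.4951 -0.291   0.1404] 964
b_yellow [615.5  38.8] [0.4816 0.0961] [0.4816 0.0953 0.1405] 1564
b_white [278.7 130.7] [ 0.4808 -0.1578] [ 0.4808 -0.1577  0.1406] 1007
s_blue [246.9 249.8] [ 0.6188 -0.2673] [ 0.6258 -0.2619  0.0496] 1771
s_green [488.2 204.5] [0.6387 0.0641] [0.6411 0.063  0.0515] 3267
s_yellow [361.8 209.7] [ 0.6028 -0.1   ] [ 0.6045 -0.1008  0.0501] 1781
7.7 [ 0.5535 -0.1407  0.2218] tool shift mm [-100.4  -97.6  108.6] 59.360345005989075 [-0.5938 -0.023  -2.2665]
```

View pics/w2.png

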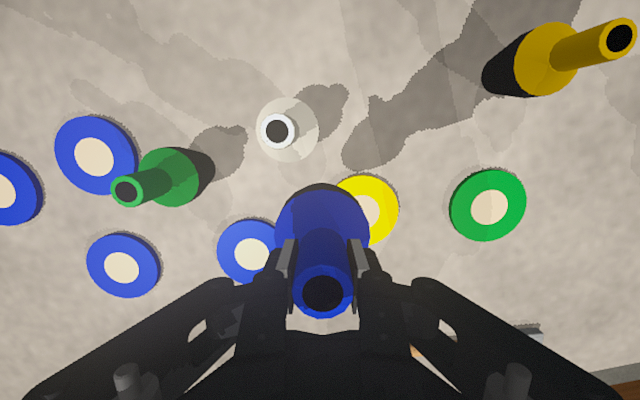

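The wrist picture shows the blue bottle held upright at (322,250). Its setter is partly hidden at (247,250), and the white bottle is at (278,130). The enclosing-circle centre agrees with the top view, so I'll go there and lower.

```bash
python3 -m creep '0 0 0 -8 -8 0 1;0 0 0 -16 -15 0 1;0 0 0 -18 -18 0 1;0 0 0 -18 -18 0 1;0 0 0 -17 -16 0 1;0 0 0 -14 -14 0 1;0 0 0 -8 -7 0 1;0 0 0 -2 -2 0 1;0 0 0 0 0 10 1;0 0 0 0 0 20 1;0 0 0 0 0 20 1;0 0 0 0 0 20 1'
python3 -m creep '0 0 0 0 0 15 1;0 0 0 0 0 8 1;0 0 0 0 0 5 1;0 0 0 0 0 2 1;0 0 0 0 0 0 1;0 0 0 0 0 0 1'
python3 - <<'E'
from h import *
print(*delta((.626,-.261,.113)), env.observe()["wrist_force"])
E
```

```text
t: 8.7
eef_pos: [0.6265, -0.2603, 0.1511]
ee_rot: [0.128, 0.992, 0.001, -0.0]
wrist_force: [0.7, 0.7, -2.3]
width: 0.0264
grip_force: 59.5
t: 9.2
eef_pos: [0.6273, -0.2625, 0.1232]
ee_rot: [0.128, 0.992, -0.0, 0.001]
wrist_force: [-0.6, -1.2, -2.5]
width: 0.0267
grip_force: 59.5
9.2 [ 0.6273 -0.2625  0.1232] tool shift mm [ 1.6  1.1 10.2] [-0.61126786 -1.24849764 -2.53793792]
```

```bash
python3 -m creep '0 0 0 1 0.5 4 1;0 0 0 0 0 2 1;0 0 0 0 0 1.5 1;0 0 0 0 0 1 1;0 0 0 0 0 0 1;0 0 0 0 0 0 1'
python3 -m creep '0 0 0 0 0 0.7 1;0 0 0 0 0 0.7 1;0 0 0 0 0 0 1;0 0 0 0 0 0 1'
```

```text
t: 9.7
eef_pos: [0.626, -0.2618, 0.1138]
ee_rot: [0.129, 0.992, 0.0, -0.0]
wrist_force: [-0.4, -0.5, -1.7]
width: 0.0266
grip_force: 59.5
t: 10.03
eef_pos: [0.6262, -0.262, 0.113]
ee_rot: [0.129, 0.992, -0.0, 0.0]
wrist_force: [-0.4, -0.1, 3.6]
width: 0.0269
grip_force: 60.2
```

Contact shows as the z force rising from -2 to +3.6. Releasing and rising.

```bash
python3 -m creep '0 0 0 0 0 0 0.6;0 0 0 0 0 0 0.5;0 0 0 0 0 0 0.3;0 0 0 0 0 0 0;0 0 0 0 0 0 0;0 0 0 0 0 0 0;0 0 0 0 0 -10 0;0 0 0 0 0 -20 0;0 0 0 0 0 -30 0;0 0 0 0 0 -35 0;0 0 0 0 0 -25 0;0 0 0 0 0 -10 0'
python3 - <<'E'
from h import *
np.set_printoptions(precision=4,suppress=True)
BOT["blue"]=(.626,-.261); 
for n in ("wrist","top"):
    ci,o=measure(n)
    im,d=env.get_image(n); v,u=np.nonzero(d>0); P=deproj(n,np.c_[u,v],d[v,u],ci)
    m=(np.hypot(*(P[:,:2]-(.626,-.261)).T)<.04)&(P[:,2]>.143)&(P[:,2]<.158)
    if m.sum(): print(n,"blue top",onplane(n,np.c_[u,v][m].mean(0),.15,ci)[0],m.sum())
    for k,r in o.items(): print(n,k,r[0].round(1),r[1][:2],r[2],r[3])
print(*delta((.4952,-.2925,.22)),env.observe()["wrist_force"])
E
```

```text
t: 11.03
eef_pos: [0.6273, -0.263, 0.2479]
ee_rot: [0.129, 0.992, -0.001, 0.003]
wrist_force: [0.2, -0.8, -0.2]
width: 0.0854
grip_force: 0.0
wrist blue top [ 0.6259 -0.2623  0.15  ] 728
wrist b_blue [322.4 191.2] [ 0.6168 -0.2599] [ 0.6153 -0.2594  0.1419] 92
wrist b_green [245.7  62.2] [ 0.496  -0.2931] [ 0.4962 -0.293   0.1405] 1007
wrist b_white [402.3   6.2] [ 0.4897 -0.162 ] [ 0.4897 -0.1622  0.1402] 413
wrist s_blue [322.4 175.1] [ 0.6243 -0.2616] [ 0.6259 -0.262   0.0493] 1566
wrist s_green [563.4 123.8] [0.6393 0.0629] [0.6406 0.0623 0.0523] 3697
wrist s_yellow [435.4 129.5] [ 0.6034 -0.1013] [ 0.605  -0.102   0.0505] 3511
top b_green [382.3 214.1] [ 0.4953 -0.2924] [ 0.4953 -0.2918  0.1405] 96
top b_yellow [225.3 217.2] [0.4818 0.0992] [0.4821 0.0995 0.1407] 99
top b_near [129.1 223.7] [0.4622 0.3368] [0.4614 0.3351 0.1413] 27
top b_far [141.2 164.4] [0.6129 0.3173] [0.6116 0.3148 0.141 ] 24
top s_green [247.8 165.8] [0.6415 0.066 ] [0.6418 0.066  0.0481] 592
top s_yellow [303.4 177.5] [ 0.6106 -0.0907] [ 0.6042 -0.0988  0.0472] 136
top ring [148.  198.9] [0.542 0.336] [0.5422 0.3356 0.0341] 245
11.2333 [ 0.6256 -0.2613  0.2416] tool shift mm [118.1 -63.4  21.6] [-1.0953  0.1498 -0.7388]
```

Blue is within about 1 mm of its setter's centre. Next is green.

```bash
python3 -m creep '0 0 0 12 -6 0 0;0 0 0 22 -12 0 0;0 0 0 25 -14 0 0;0 0 0 25 -14 0 0;0 0 0 22 -11 5 0;0 0 0 12 -6 10 0;0 0 0 0 0 15 0;0 0 0 0 0 0 0;0 0 0 0 0 0 0;0 0 0 0 0 0 0'
python3 - <<'E'
from h import *
np.set_printoptions(precision=4,suppress=True)
ci,o=measure("wrist")
for k,r in o.items(): print(k,r[0].round(1),r[1][:2],r[2],r[3])
for i in range(3): print(*delta((.4955,-.2922,.102))); env.get_image("wrist")
E
```

```text
t: 12.07
eef_pos: [0.4962, -0.2922, 0.2119]
ee_rot: [0.128, 0.992, 0.0, -0.001]
wrist_force: [0.4, -0.0, -0.2]
width: 0.0855
grip_force: 0.0
b_green [320.1 213.1] [ 0.4942 -0.2933] [ 0.494  -0.2932  0.1406] 887
b_white [483.7 153.7] [ 0.4799 -0.1598] [ 0.4799 -0.1603  0.1406] 1131
s_blue [366.7 265.7] [ 0.6229 -0.2617] [ 0.6241 -0.262   0.05  ] 1902
s_green [610.1 219.1] [0.6378 0.0619] [0.6402 0.0612 0.0534] 3107
s_yellow [481.8 224.1] [ 0.6021 -0.1018] [ 0.6038 -0.1025  0.0518] 3360
12.1167 [ 0.4964 -0.2923  0.2123] tool shift mm [  0.9  -0.1 110.3]
12.1667 [ 0.4965 -0.2925  0.2125] tool shift mm [  1.    0.  110.5]
12.2167 [ 0.4964 -0.2925  0.2126] tool shift mm [  1.    0.1 110.6]
```

```bash
python3 -m creep '0 0 0 1 0 15 0;0 0 0 0 0 22 0;0 0 0 0 0 22 0;0 0 0 0 0 20 0;0 0 0 0 0 15 0;0 0 0 0 0 10 0;0 0 0 0 0 4 0;0 0 0 0 0 2 0;0 0 0 0 0 0 0;0 0 0 0 0 0 1;0 0 0 0 0 0 1;0 0 0 0 0 0 1'
python3 -m creep '0 0 0 0 0 0 1;0 0 0 0 0 0 1;0 0 0 0 0 0 1;0 0 0 0 0 0 1;0 0 0 0 0 0 1;0 0 0 0 0 0 1;0 0 0 0 0 0 1'
python3 - <<'E'
from h import *
for i in range(2): print(*delta((.4955,-.2922,.102))); env.get_image("wrist")
E
```

```text
t: 13.27
eef_pos: [0.4952, -0.2925, 0.1031]
ee_rot: [0.129, 0.992, -0.0, 0.001]
wrist_force: [0.3, -0.0, -0.3]
width: 0.0519
grip_force: 0.0
t: 13.85
eef_pos: [0.4951, -0.2928, 0.1029]
ee_rot: [0.129, 0.992, -0.0, 0.0]
wrist_force: [0.1, -1.2, 5.9]
width: 0.027
grip_force: 59.1
13.85 [ 0.4951 -0.2928  0.1029] tool shift mm [-0.2  0.7  0.9]
13.9 [ 0.4951 -0.2928  0.1029] tool shift mm [-0.2  0.7  0.9]
```

```bash
python3 -m creep '0 0 0 0 0 -5 1;0 0 0 0 0 -10 1;0 0 0 0 0 -20 1;0 0 0 0 0 -30 1;0 0 0 0 0 -35 1;0 0 0 0 0 -30 1;0 0 0 0 0 -20 1;0 0 0 0 0 -5 1'
python3 -m creep '0 0 0 -2 10 0 1;0 0 0 -3 22 0 1;0 0 0 -3 27 0 1;0 0 0 -4 28 0 1;0 0 0 -4 28 0 1;0 0 0 -4 28 0 1;0 0 0 -4 28 0 1;0 0 0 -3 25 0 1;0 0 0 -3 20 0 1;0 0 0 -1 10 0 1;0 0 0 0 0 0 1;0 0 0 0 0 0 1'
python3 - <<'E'
from h import *
np.set_printoptions(precision=4,suppress=True)
ci,o=measure("wrist",("green",))
for k,r in o.items(): print(k,r[0].round(1),r[1][:2],r[2],r[3])
env.get_image("top")
print(*delta((.641,.0645,.113)), env.observe()["grip_force"],env.observe()["wrist_force"])
E
```

```text
t: 14.62
eef_pos: [0.4959, -0.2931, 0.2615]
ee_rot: [0.129, 0.992, -0.0, 0.003]
wrist_force: [0.4, 0.1, -1.4]
width: 0.0269
grip_force: 59.2
t: 15.62
eef_pos: [0.5817, -0.0818, 0.2561]
ee_rot: [0.128, 0.992, -0.0, -0.001]
wrist_force: [-0.4, -0.3, -2.4]
width: 0.0267
grip_force: 59.2
b_yellow [500.1  36.2] [0.482  0.0971] [0.4821 0.0968 0.1406] 1091
b_white [211.9 116.7] [ 0.4812 -0.1571] [ 0.4813 -0.1569  0.1405] 823
s_blue [214.4 234.9] [ 0.6244 -0.2606] [ 0.6258 -0.2608  0.0494] 1465
s_green [430.9 190.7] [0.6395 0.0648] [0.6407 0.0644 0.0503] 2736
s_yellow [313.7 195.2] [ 0.603 -0.1  ] [ 0.6047 -0.1005  0.0496] 1258
ring [637.6  63.1] [0.54   0.3346] [0.5409 0.3347 0.0332] 620
15.7167 [ 0.5816 -0.0836  0.2569] tool shift mm [-19.5 158.5 143.7] 59.215949177742004 [-0.5567 -0.5157 -2.1531]
```

```bash
python3 -m creep '0 0 0 -2 12 0 1;0 0 0 -3 25 0 1;0 0 0 -4 30 0 1;0 0 0 -4 30 0 1;0 0 0 -3 28 0 1;0 0 0 -2 20 0 1;0 0 0 -1.5 10 5 1;0 0 0 0 3 12 1;0 0 0 0 0 20 1;0 0 0 0 0 25 1;0 0 0 0 0 25 1;0 0 0 0 0 20 1'
python3 -m creep '0 0 0 0 0 14 1;0 0 0 0 0 8 1;0 0 0 0 0 4 1;0 0 0 0 0 0 1;0 0 0 0 0 0 1'
python3 - <<'E'
from h import *
for i in range(3): print(*delta((.641,.0645,.113)),env.observe()["wrist_force"]); env.get_image("wrist")
E
```

```text
t: 16.72
eef_pos: [0.6402, 0.0636, 0.1478]
ee_rot: [0.13, 0.992, -0.001, -0.001]
wrist_force: [-0.7, 0.1, -3.8]
width: 0.0267
grip_force: 59.4
t: 17.13
eef_pos: [0.6419, 0.0654, 0.125]
ee_rot: [0.129, 0.992, -0.0, 0.0]
wrist_force: [0.1, -0.5, -2.7]
width: 0.0268
grip_force: 59.4
17.1333 [0.6419 0.0654 0.125 ] tool shift mm [ 0.7 -1.1 12. ] [ 0.07119254 -0.53763666 -2.73218144]
17.1833 [0.6422 0.0656 0.1254] tool shift mm [ 0.9 -1.4 12.4] [ 1.09026216  1.06050253 -2.43178763]
17.2333 [0.6422 0.0659 0.1255] tool shift mm [ 0.9 -1.6 12.5] [-0.40178001  0.00777462 -2.08766543]
```

```bash
python3 -m creep '0 0 0 1 -1 5 1;0 0 0 0 0 3 1;0 0 0 0 0 2 1;0 0 0 0 0 1 1;0 0 0 0 0 0 1;0 0 0 0 0 0 1'
python3 -m creep '0 0 0 0 0 0.7 1;0 0 0 0 0 0.7 1;0 0 0 0 0 0 1;0 0 0 0 0 0 1'
```

```text
t: 17.78
eef_pos: [0.6404, 0.0654, 0.1133]
ee_rot: [0.129, 0.992, -0.0, -0.0]
wrist_force: [0.0, 0.0, -2.8]
width: 0.027
grip_force: 59.8
t: 18.12
eef_pos: [0.6407, 0.0653, 0.1129]
ee_rot: [0.129, 0.992, 0.0, 0.0]
wrist_force: [-2.3, -0.9, 5.6]
width: 0.0271
grip_force: 60.1
```

```bash
python3 -m creep '0 0 0 0 0 0 0.6;0 0 0 0 0 0 0.5;0 0 0 0 0 0 0.3;0 0 0 0 0 0 0;0 0 0 0 0 0 0;0 0 0 0 0 0 0;0 0 0 0 0 -10 0;0 0 0 0 0 -20 0;0 0 0 0 0 -30 0;0 0 0 0 0 -35 0;0 0 0 0 0 -25 0;0 0 0 0 0 -10 0'
cat >> h.py <<'E'
def placed(n,xy,h):
    ci=cam(n); im,d=env.get_image(n); v,u=np.nonzero(d>0); P=deproj(n,np.c_[u,v],d[v,u],ci)
    m=(np.hypot(*(P[:,:2]-xy).T)<.04)&(P[:,2]>h-.007)&(P[:,2]<h+.008)
    return n,xy,onplane(n,np.c_[u,v][m].mean(0),h,ci)[0] if m.sum() else None,m.sum()
E
python3 - <<'E'
from h import *
np.set_printoptions(precision=4,suppress=True)
print(*placed("wrist",(.641,.0645),.15))
ci,o=measure("wrist")
for k,r in o.items(): print(k,r[0].round(1),r[1][:2],r[2],r[3])
print(*delta((.481,.098,.21)))
E
```

```text
t: 19.12
eef_pos: [0.6421, 0.065, 0.2472]
ee_rot: [0.129, 0.992, 0.001, 0.003]
wrist_force: [0.1, -0.1, 1.2]
width: 0.0856
grip_force: 0.0
wrist (0.641, 0.0645) [0.6403 0.0648 0.15  ] 732
b_yellow [311.1   9. ] [0.4886 0.0973] [0.4886 0.0969 0.1403] 620
b_white [17.7 89. ] [ 0.4822 -0.1549] [ 0.4824 -0.1547  0.1402] 1082
b_far [599.5 101.9] [0.6167 0.3167] [0.6161 0.3142 0.1415] 529
s_blue [100.8 222.8] [ 0.6248 -0.261 ] [ 0.6266 -0.2609  0.0498] 1683
s_green [321.2 175.9] [0.64   0.0655] [0.6416 0.0654 0.0494] 1502
s_yellow [200.1 180.8] [ 0.6037 -0.0991] [ 0.6056 -0.0994  0.0508] 3028
ring [518.9  39.5] [0.54   0.3351] [0.541  0.3352 0.0327] 203
19.2167 [0.6415 0.0654 0.2448] tool shift mm [163.7  -9.5  34.1]
```

```bash
python3 -m creep '0 0 0 12 -1 0 0;0 0 0 25 -2 0 0;0 0 0 32 -2 0 0;0 0 0 32 -2 0 0;0 0 0 30 -2 5 0;0 0 0 20 -1 10 0;0 0 0 12 0 15 0;0 0 0 0 0 3 0;0 0 0 0 0 0 0;0 0 0 0 0 0 0'
python3 - <<'E'
from h import *
np.set_printoptions(precision=4,suppress=True)
for n in ("wrist","top"):
    ci,o=measure(n)
    for k,r in o.items(): print(k,r[0].round(1),r[1][:2],r[2],r[3])
for i in range(2): env.get_image("wrist");print(*delta((.4815,.0985,.102)))
E
```

```text
t: 20.05
eef_pos: [0.4809, 0.0971, 0.2088]
ee_rot: [0.129, 0.992, -0.0, -0.0]
wrist_force: [-0.4, 0.6, 0.1]
width: 0.0851
grip_force: 0.0
b_yellow [324.7 215.3] [0.4808 0.0992] [0.4805 0.0993 0.1406] 912
b_white [ 40.9 285.3] [ 0.4798 -0.1542] [ 0.4798 -0.1538  0.1403] 908
b_near [630.9 114.1] [0.4628 0.3341] [0.4625 0.3331 0.14  ] 601
b_far [606.9 292.6] [0.612  0.3194] [0.6089 0.3164 0.1412] 586
s_green [329.3 295.7] [0.6385 0.066 ] [0.6393 0.0658 0.0504] 1758
s_yellow [211.1 299.3] [ 0.6017 -0.0975] [ 0.6029 -0.0967  0.0499] 532
ring [523.6 183.1] [0.5403 0.3352] [0.5412 0.3348 0.0334] 1126
b_yellow [224.  220.8] [0.4727 0.102 ] [0.4716 0.1018 0.1407] 11
b_white [328.3 219.2] [ 0.4806 -0.1574] [ 0.4809 -0.1568  0.1405] 96
b_near [129.3 223.7] [0.4621 0.3364] [0.4611 0.334  0.1414] 25
b_far [141.1 164.6] [0.6124 0.3176] [0.6108 0.3159 0.1422] 26
s_blue [363.9 173. ] [ 0.6258 -0.2605] [ 0.6259 -0.2607  0.048 ] 411
s_green [247.9 165.7] [0.6418 0.0658] [0.6418 0.0658 0.0479] 405
20.2 [0.4813 0.097  0.2093] tool shift mm [  0.3   1.6 107.3]
20.25 [0.4811 0.097  0.2092] tool shift mm [  0.1   1.6 107.2]
```

```bash
python3 -m creep '0 0 0 0 2 15 0;0 0 0 0 0 22 0;0 0 0 0 0 22 0;0 0 0 0 0 20 0;0 0 0 0 0 14 0;0 0 0 0 0 9 0;0 0 0 0 0 4 0;0 0 0 0 0 1 0;0 0 0 0 0 0 0;0 0 0 0 0 0 1;0 0 0 0 0 0 1;0 0 0 0 0 0 1'
python3 -m creep '0 0 0 0 0 0 1;0 0 0 0 0 0 1;0 0 0 0 0 0 1;0 0 0 0 0 0 1;0 0 0 0 0 0 1;0 0 0 0 0 0 1;0 0 0 0 0 0 1'
python3 -m creep '0 0 0 0 0 -5 1;0 0 0 0 0 -10 1;0 0 0 0 0 -20 1;0 0 0 0 0 -30 1;0 0 0 0 0 -35 1;0 0 0 0 0 -30 1;0 0 0 0 0 -20 1;0 0 0 0 0 -5 1;0 0 0 0 0 0 1'
python3 - <<'E'
from h import *
np.set_printoptions(precision=4,suppress=True)
ci,o=measure("wrist",("yellow",))
for k,r in o.items(): print(k,r[0].round(1),r[1][:2],r[2],r[3])
env.get_image("wrist");print(*delta((.6045,-.1,.26)))
E
```

```text
t: 21.25
eef_pos: [0.4811, 0.0994, 0.1027]
ee_rot: [0.128, 0.992, 0.0, 0.001]
wrist_force: [0.5, 0.4, 0.4]
width: 0.0516
grip_force: 0.0
t: 21.83
eef_pos: [0.481, 0.0993, 0.1025]
ee_rot: [0.129, 0.992, 0.0, 0.0]
wrist_force: [-1.9, -1.0, 6.0]
width: 0.0269
grip_force: 58.7
t: 22.58
eef_pos: [0.4812, 0.0994, 0.2584]
ee_rot: [0.128, 0.992, 0.001, 0.001]
wrist_force: [1.6, 0.2, -3.2]
width: 0.0267
grip_force: 59.4
b_white [ 84.  259.7] [ 0.4802 -0.1549] [ 0.4801 -0.1544  0.1403] 621
b_near [570.4 115. ] [0.4618 0.336 ] [0.4608 0.3337 0.1415] 410
b_far [556.6 264.9] [0.6119 0.3194] [0.609  0.3167 0.1414] 335
s_blue [129. 308.] [ 0.6107 -0.2608] [ 0.6197 -0.261   0.0484] 832
s_yellow [219.1 275.6] [ 0.5926 -0.0975] [ 0.602  -0.0987  0.0509] 1270
ring [496.1 176. ] [0.5403 0.3351] [0.5413 0.3348 0.0334] 866
22.6833 [0.4799 0.0992 0.2559] tool shift mm [-171.2 -160.9   -4.2]
```

```bash
python3 -m creep '0 0 0 -7 -6 0 1;0 0 0 -15 -14 0 1;0 0 0 -18 -17 0 1;0 0 0 -20 -19 0 1;0 0 0 -20 -19 0 1;0 0 0 -17 -16 0 1;0 0 0 -9 -9 0 1;0 0 0 -4 -4 0 1;0 0 0 0 0 0 1;0 0 0 0 0 0 1'
python3 - <<'E'
from h import *
np.set_printoptions(precision=4,suppress=True)
for n in ("wrist","top"):
    ci,o=measure(n,("yellow",))
    for k,r in o.items(): print(k,r[0].round(1),r[1][:2],r[2],r[3])
print(*placed("wrist",(.626,-.261),.15)); print(*placed("wrist",(.641,.0645),.15))
env.get_image("wrist");print(*delta((.6045,-.1005,.113)))
E
```

```text
t: 23.52
eef_pos: [0.5599, -0.0292, 0.2558]
ee_rot: [0.129, 0.992, -0.0, -0.001]
wrist_force: [-0.3, 0.3, -3.2]
width: 0.0267
grip_force: 59.4
b_white [167.3 155.4] [ 0.4811 -0.1564] [ 0.4811 -0.1562  0.1404] 781
s_blue [187.1 256.2] [ 0.6248 -0.2609] [ 0.626  -0.2608  0.0498] 1270
s_green [397.8 213.5] [0.6395 0.0651] [0.6405 0.0644 0.0497] 1617
s_yellow [282.1 217.3] [ 0.6018 -0.1013] [ 0.6045 -0.1005  0.0501] 1276
ring [594.4  92.3] [0.5401 0.3354] [0.5408 0.3352 0.0335] 1120
b_white [328.3 219.2] [ 0.4806 -0.1574] [ 0.4806 -0.1568  0.1407] 96
b_near [129.5 223.4] [0.4629 0.3359] [0.4628 0.334  0.1414] 26
b_far [141.3 163.9] [0.6143 0.317 ] [0.6126 0.3146 0.1423] 26
s_blue [363.9 173. ] [ 0.6259 -0.2604] [ 0.6259 -0.2607  0.048 ] 413
ring [148.  198.9] [0.542 0.336] [0.5422 0.3356 0.0341] 244
wrist (0.626, -0.261) [ 0.6255 -0.259   0.15  ] 594
wrist (0.641, 0.0645) [0.6393 0.0637 0.15  ] 639
23.7667 [ 0.5603 -0.0283  0.257 ] tool shift mm [-61.1 -58.7 143.9]
```

```bash
python3 -m creep '0 0 0 -6 -6 0 1;0 0 0 -12 -11 0 1;0 0 0 -16 -15 0 1;0 0 0 -15 -14 0 1;0 0 0 -9 -9 0 1;0 0 0 -3 -4 5 1;0 0 0 0 0 12 1;0 0 0 0 0 20 1;0 0 0 0 0 25 1;0 0 0 0 0 25 1;0 0 0 0 0 20 1;0 0 0 0 0 14 1'
python3 -m creep '0 0 0 0 0 7 1;0 0 0 0 0 4 1;0 0 0 0 0 0 1;0 0 0 0 0 0 1'
python3 - <<'E'
from h import *
for i in range(2): env.get_image("wrist"); print(*delta((.6045,-.1005,.113)),env.observe()["wrist_force"])
E
```

```text
t: 24.77
eef_pos: [0.6025, -0.0999, 0.1326]
ee_rot: [0.128, 0.992, 0.0, -0.002]
wrist_force: [-0.2, -0.9, -2.6]
width: 0.0266
grip_force: 59.4
t: 25.1
eef_pos: [0.6048, -0.1017, 0.1255]
ee_rot: [0.128, 0.992, 0.0, 0.0]
wrist_force: [-0.7, -0.4, -1.8]
width: 0.0266
grip_force: 59.4
25.15 [ 0.605  -0.1019  0.1259] tool shift mm [ 0.9  1.2 12.9] [-0.23562795  0.12312933 -2.69053842]
25.2 [ 0.6051 -0.1019  0.126 ] tool shift mm [ 1.   1.2 13. ] [-0.13487692 -0.55412793 -2.05782222]
```

```bash
python3 -m creep '0 0 0 0.5 1 5 1;0 0 0 0 0 3 1;0 0 0 0 0 2 1;0 0 0 0 0 1 1;0 0 0 0 0 0.5 1;0 0 0 0 0 0 1;0 0 0 0 0 0 1'
python3 -m creep '0 0 0 0 0 0.7 1;0 0 0 0 0 0.7 1;0 0 0 0 0 0 1;0 0 0 0 0 0 1'
```

```text
t: 25.78
eef_pos: [0.6043, -0.1009, 0.1135]
ee_rot: [0.129, 0.992, -0.0, 0.0]
wrist_force: [0.1, 0.6, -2.6]
width: 0.0264
grip_force: 59.4
t: 26.12
eef_pos: [0.6045, -0.101, 0.1126]
ee_rot: [0.129, 0.992, 0.0, 0.0]
wrist_force: [-1.3, -0.1, 2.9]
width: 0.0264
grip_force: 60.1
```

```bash
python3 -m creep '0 0 0 0 0 0 0.6;0 0 0 0 0 0 0.5;0 0 0 0 0 0 0.3;0 0 0 0 0 0 0;0 0 0 0 0 0 0;0 0 0 0 0 0 0;0 0 0 0 0 -10 0;0 0 0 0 0 -20 0;0 0 0 0 0 -30 0;0 0 0 0 0 -35 0;0 0 0 0 0 -25 0;0 0 0 0 0 -10 0'
python3 - <<'E'
from h import *
np.set_printoptions(precision=4,suppress=True)
print(*placed("wrist",(.6045,-.1005),.15))
ci,o=measure("wrist")
for k,r in o.items(): print(k,r[0].round(1),r[1][:2],r[2],r[3])
print(*delta((.481,-.158,.21)))
E
```

```text
t: 27.12
eef_pos: [0.6058, -0.1018, 0.2471]
ee_rot: [0.129, 0.992, 0.0, 0.003]
wrist_force: [-0.4, 0.1, 0.3]
width: 0.0852
grip_force: 0.0
wrist (0.6045, -0.1005) [ 0.6047 -0.101   0.15  ] 731
b_white [218.5  79.3] [ 0.4815 -0.1574] [ 0.4816 -0.1572  0.1405] 988
s_blue [218.6 217. ] [ 0.6239 -0.2603] [ 0.626  -0.2608  0.0495] 1436
s_green [444.5 170.2] [0.6394 0.0647] [0.6409 0.0636 0.0502] 2025
s_yellow [322.2 175.4] [ 0.6034 -0.1002] [ 0.6052 -0.1005  0.0496] 1629
ring [1108.9   41. ] [0.6848 0.8498] [0.542  0.3058 0.0145] 74
27.2167 [ 0.6053 -0.1012  0.2447] tool shift mm [105.9 -86.6  34.1]
```

```bash
python3 -m creep '0 0 0 11 -9 0 0;0 0 0 20 -16 0 0;0 0 0 22 -18 0 0;0 0 0 22 -18 5 0;0 0 0 18 -15 10 0;0 0 0 10 -8 15 0;0 0 0 3 -2.5 4 0;0 0 0 0 0 0 0;0 0 0 0 0 0 0'
python3 - <<'E'
from h import *
np.set_printoptions(precision=4,suppress=True)
ci,o=measure("wrist"); print(o["b_white"])
for i in range(2): env.get_image("wrist");print(*delta((.4808,-.158,.102)))
E
```

```text
t: 27.97
eef_pos: [0.4802, -0.157, 0.2078]
ee_rot: [0.128, 0.992, -0.0, -0.0]
wrist_force: [0.4, 0.3, 0.6]
width: 0.0853
grip_force: 0.0
(array([320.7241, 216.3985], dtype=float32), array([ 0.4799, -0.1579,  0.14  ]), array([ 0.4796, -0.1579,  0.1406]), np.int64(906))
28.0667 [ 0.481  -0.1569  0.2083] tool shift mm [ -0.   -1.1 106.3]
28.1167 [ 0.4809 -0.157   0.2084] tool shift mm [ -0.   -1.  106.4]
```

```bash
python3 -m creep '0 0 0 0 -1 15 0;0 0 0 0 0 22 0;0 0 0 0 0 22 0;0 0 0 0 0 20 0;0 0 0 0 0 14 0;0 0 0 0 0 9 0;0 0 0 0 0 4 0;0 0 0 0 0 0 0;0 0 0 0 0 0 0;0 0 0 0 0 0 1;0 0 0 0 0 0 1;0 0 0 0 0 0 1'
python3 -m creep '0 0 0 0 0 0 1;0 0 0 0 0 0 1;0 0 0 0 0 0 1;0 0 0 0 0 0 1;0 0 0 0 0 0 1;0 0 0 0 0 0 1;0 0 0 0 0 0 1'
python3 -m creep '0 0 0 0 0 -5 1;0 0 0 0 0 -10 1;0 0 0 0 0 -20 1;0 0 0 0 0 -30 1;0 0 0 0 0 -35 1;0 0 0 0 0 -35 1;0 0 0 0 0 -30 1;0 0 0 0 0 -20 1;0 0 0 0 0 -5 1;0 0 0 0 0 0 1'
python3 - <<'E'
from h import *
print(*delta((.541,.2,.29)))
E
```

```text
t: 29.12
eef_pos: [0.4799, -0.1585, 0.1027]
ee_rot: [0.129, 0.992, 0.0, 0.001]
wrist_force: [0.2, 0.3, 1.1]
width: 0.0516
grip_force: 0.0
t: 29.7
eef_pos: [0.4798, -0.1584, 0.1026]
ee_rot: [0.129, 0.992, 0.0, 0.0]
wrist_force: [-1.7, 0.1, 5.3]
width: 0.0266
grip_force: 58.7
t: 30.53
eef_pos: [0.4799, -0.1587, 0.2935]
ee_rot: [0.129, 0.992, 0.0, 0.001]
wrist_force: [0.3, -0.4, -3.6]
width: 0.0268
grip_force: 59.2
30.5333 [ 0.4799 -0.1587  0.2935] tool shift mm [ 32.4 362.4   3.8]
```

```bash
python3 -m creep '0 0 0 1 12 0 1;0 0 0 2 25 0 1;0 0 0 3.5 37 0 1;0 0 0 3.5 40 0 1;0 0 0 3.5 40 0 1;0 0 0 3.5 40 0 1;0 0 0 3.5 40 0 1;0 0 0 3.5 40 0 1;0 0 0 3.5 40 0 1;0 0 0 2 28 0 1;0 0 0 2 15 0 1;0 0 0 1 5 0 1'
python3 -m creep '0 0 0 0 0 0 1;0 0 0 0 0 0 1'
python3 - <<'E'
from h import *
np.set_printoptions(precision=4,suppress=True)
for n in ("wrist","top"):
    ci,o=measure(n)
    for k,r in o.items():
        if k=="ring": print(n,k,r)
    for k in ("near","far"): print(k,*placed(n,BOT[k],.16)); print(k,*placed(n,{"near":(.466,.354),"far":(.616,.316)}[k],.16))
im,_=env.get_image("wrist"); cv2.imwrite("pics/w3.png",im[:,:,::-1])
print(*delta((.5415,.3355,.29)))
E
```

```text
t: 31.53
eef_pos: [0.5391, 0.2029, 0.2894]
ee_rot: [0.126, 0.992, -0.001, -0.002]
wrist_force: [-0.5, 0.0, -1.9]
width: 0.0267
grip_force: 59.4
t: 31.7
eef_pos: [0.5401, 0.1977, 0.2912]
ee_rot: [0.129, 0.992, -0.001, -0.001]
wrist_force: [0.0, -0.2, -2.3]
width: 0.0266
grip_force: 59.4
wrist ring (array([412.6476, 151.4269]), array([0.5408, 0.3351, 0.02  ]), array([0.5411, 0.3347, 0.0334]), np.int64(716))
near wrist (0.468, 0.355) [0.4642 0.3441 0.16  ] 846
near wrist (0.466, 0.354) [0.4641 0.3441 0.16  ] 853
far wrist (0.617, 0.316) [0.6168 0.3249 0.16  ] 566
far wrist (0.616, 0.316) [0.6168 0.3248 0.16  ] 563
top ring (array([148.0241, 198.7529]), array([0.5425, 0.3359, 0.02  ]), array([0.542 , 0.3358, 0.0332]), np.int64(179))
near top (0.468, 0.355) None 0
near top (0.466, 0.354) None 0
far top (0.617, 0.316) None 0
far top (0.616, 0.316) None 0
32.25 [0.5403 0.1997 0.2922] tool shift mm [ 33.5 131.6   2.2]
```

View pics/w3.png

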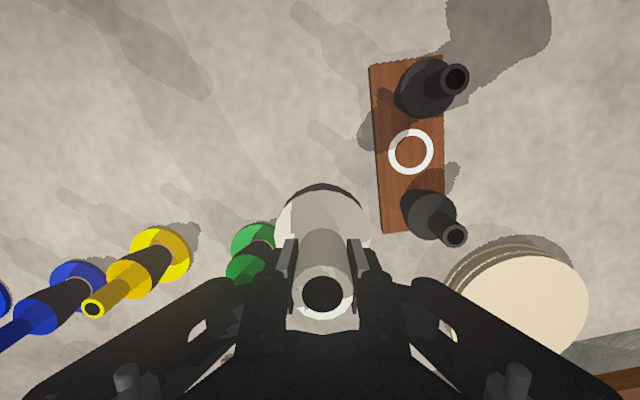

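The wrist picture shows the ring clear at (411,151), with grey tops at (455,79) and (455,235). Their midpoint matches the ring's centre. The white bottle is held straight at (322,240). I'll move over the ring.

```bash
python3 -m creep '0 0 0 3 10 0 1;0 0 0 5 20 0 1;0 0 0 6 24 0 1;0 0 0 6 25 0 1;0 0 0 5 22 0 1;0 0 0 4 16 0 1;0 0 0 3 10 0 1;0 0 0 1.5 4.5 0 1;0 0 0 0 0 0 1;0 0 0 0 0 0 1;0 0 0 0 0 0 1'
python3 - <<'E'
from h import *
for i in range(3): env.get_image("wrist"); print(*delta((.5414,.3352,.1226)))
im,_=env.get_image("wrist"); cv2.imwrite("pics/w4.png",im[:,:,::-1])
E
```

```text
t: 33.17
eef_pos: [0.542, 0.3339, 0.2923]
ee_rot: [0.13, 0.992, -0.0, 0.0]
wrist_force: [0.5, -0.7, -3.5]
width: 0.0269
grip_force: 59.5
33.2167 [0.542  0.3339 0.2924] tool shift mm [  0.9   1.1 169.8]
33.2667 [0.5419 0.3341 0.2925] tool shift mm [  0.9   0.9 169.9]
33.3167 [0.5418 0.3344 0.2925] tool shift mm [  0.7   0.6 169.9]
```

View pics/w4.png

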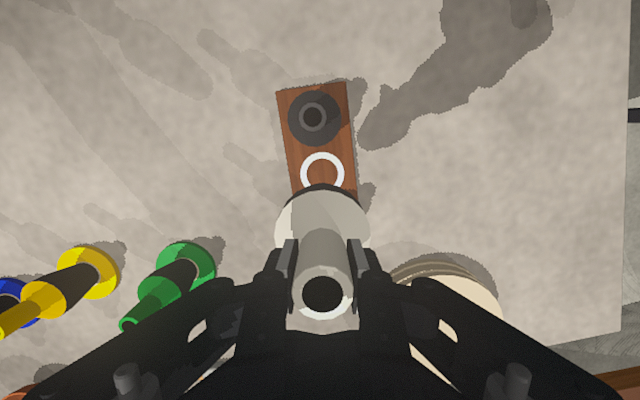

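The ring is at (322,172), just ahead of the held bottle in the tilted view, and the near grey bottle stands at (313,117). The gap is clear, so I'll lower straight down.

```bash
python3 -m creep '0 0 0 0.5 0.5 5 1;0 0 0 0 0 12 1;0 0 0 0 0 20 1;0 0 0 0 0 22 1;0 0 0 0 0 22 1;0 0 0 0 0 20 1;0 0 0 0 0 18 1;0 0 0 0 0 15 1;0 0 0 0 0 11 1;0 0 0 0 0 7 1;0 0 0 0 0 3 1;0 0 0 0 0 0 1'
python3 -m creep '0 0 0 0 0 0 1;0 0 0 0 0 0 1'
python3 - <<'E'
from h import *
for i in range(2): env.get_image("wrist"); print(*delta((.5414,.3352,.1226)),env.observe()["wrist_force"])
E
```

```text
t: 34.37
eef_pos: [0.5409, 0.336, 0.1365]
ee_rot: [0.129, 0.992, -0.0, -0.0]
wrist_force: [-0.5, 1.2, -2.9]
width: 0.0264
grip_force: 59.5
t: 34.53
eef_pos: [0.5417, 0.3365, 0.1381]
ee_rot: [0.129, 0.992, 0.001, 0.001]
wrist_force: [0.2, 0.5, -2.0]
width: 0.0269
grip_force: 59.5
34.5833 [0.5416 0.3365 0.1381] tool shift mm [-0.1 -1.3 15.5] [ 0.86445723 -0.20343887 -2.6920296 ]
34.6333 [0.5416 0.3364 0.138 ] tool shift mm [-0.1 -1.2 15.4] [-0.28076653  0.12106475 -1.6799955 ]
```

```bash
python3 -m creep '0 0 0 0 -1 6 1;0 0 0 0 0 4 1;0 0 0 0 0 2 1;0 0 0 0 0 1.5 1;0 0 0 0 0 0.5 1;0 0 0 0 0 0 1;0 0 0 0 0 0 1'
python3 -m creep '0 0 0 0 0 0.7 1;0 0 0 0 0 0.7 1;0 0 0 0 0 0 1;0 0 0 0 0 0 1'
```

```text
t: 35.22
eef_pos: [0.5409, 0.3353, 0.1231]
ee_rot: [0.129, 0.992, 0.0, 0.0]
wrist_force: [0.8, 0.6, -2.3]
width: 0.0268
grip_force: 59.6
t: 35.55
eef_pos: [0.5412, 0.3354, 0.1226]
ee_rot: [0.128, 0.992, 0.0, 0.0]
wrist_force: [-1.9, -1.4, 5.9]
width: 0.0266
grip_force: 60.4
```

```bash
python3 -m creep '0 0 0 0 0 0 0.6;0 0 0 0 0 0 0.5;0 0 0 0 0 0 0.3;0 0 0 0 0 0 0;0 0 0 0 0 0 0;0 0 0 0 0 0 0;0 0 0 0 0 -10 0;0 0 0 0 0 -20 0;0 0 0 0 0 -30 0;0 0 0 0 0 -35 0;0 0 0 0 0 -30 0;0 0 0 0 0 -25 0'
python3 -m creep '0 0 0 30 0 -10 0;0 0 0 30 0 0 0;0 0 0 30 0 0 0;0 0 0 15 0 0 0;0 0 0 0 0 0 0;0 0 0 0 0 0 0'
python3 - <<'E'
from h import *
np.set_printoptions(precision=4,suppress=True)
for xy in ((.5412,.3353),(.464,.344),(.617,.325)): print(*placed("wrist",xy,.16))
for xy in ((.6045,-.1005),(.641,.0645),(.626,-.261)): print(*placed("top",xy,.15),*placed("wrist",xy,.15))
im,_=env.get_image("wrist"); t,_=env.get_image("top")
cv2.imwrite("pics/w5.png",im[:,:,::-1]); cv2.imwrite("pics/t5.png",cv2.resize(t[130:260,100:500,::-1],None,fx=2,fy=2,interpolation=2))
print(env.observe()["eef_pos"],env.observe()["wrist_force"])
E
```

```text
t: 36.55
eef_pos: [0.5414, 0.3351, 0.2752]
ee_rot: [0.129, 0.992, 0.001, 0.001]
wrist_force: [-0.4, 0.2, 0.8]
width: 0.0854
grip_force: 0.0
t: 37.05
eef_pos: [0.4389, 0.3624, 0.2827]
ee_rot: [0.128, 0.992, 0.001, 0.0]
wrist_force: [0.3, 0.2, 0.4]
width: 0.0852
grip_force: 0.0
wrist (0.5412, 0.3353) [0.5406 0.3363 0.16  ] 501
wrist (0.464, 0.344) [0.463  0.3462 0.16  ] 585
wrist (0.617, 0.325) None 0
top (0.6045, -0.1005) [ 0.6052 -0.1008  0.15  ] 99 wrist (0.6045, -0.1005) None 0
top (0.641, 0.0645) [0.6408 0.0644 0.15  ] 96 wrist (0.641, 0.0645) [0.6323 0.0718 0.15  ] 216
top (0.626, -0.261) [ 0.6262 -0.2616  0.15  ] 96 wrist (0.626, -0.261) None 0
[0.4395 0.3618 0.2815] [ 0.0724 -0.1461 -0.1489]
```

View pics/w5.png

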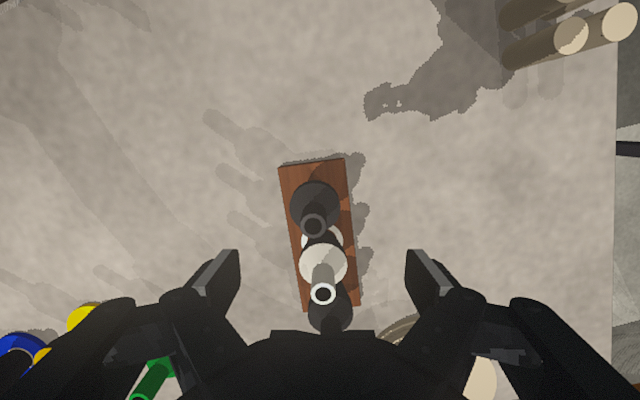

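View pics/t5.png

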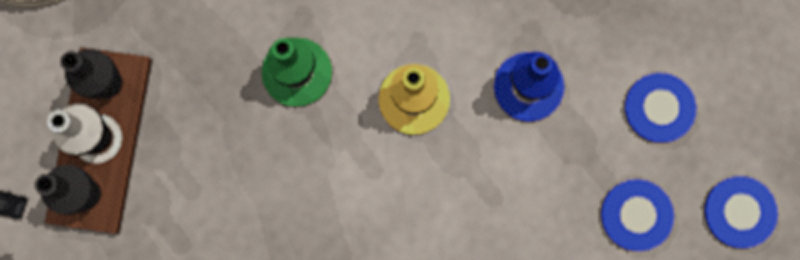

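The crop shows every bottle upright on its own place: green (283,50), yellow (413,78), blue (541,63), and white (60,122) on the ring between the standing grey bottles. The gripper is empty and clear.

```bash
python3 -c "
from bench import env
print(env.finish_job())"
```

```text
the job is handed in; nothing more can be done
None
```

All four bottles stand upright and released on their own colours, within about 1–2 mm of centre by camera, both grey bottles are still standing, and the job was handed in at about 37 s of the allowed 102 s (verdict not reported).

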